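# Clamp a glued divining tablet in the hinged press and hold it shut

### The arm

A 6-joint arm with a two-finger parallel gripper is mounted at the origin on the work surface. World frame = base frame: x ahead of the robot, y to its left, z up, the work surface at z = 0. Lengths are in m, angles in rad, forces in N, time in s.
With the tool pointing down it reaches from about 0.3 to 0.875 m from the base axis. Payload 6.4 kg.
Tool frame: the origin (TCP) lies at the very end of the fingers, on their centre line; the grasp point (between the pads) lies ctrl.grasp_offset behind it (ctrl.grasp_offset is the distance from the TCP to the grasp point, in m); z points along the fingers, y is the direction in which the jaws open and shut (so a half turn about z gives the same grasp; the last joint's range is limited). The gripper opens to 88 mm and grips with 3 to 60 N. Pads are 18 mm wide; open, the fingers measure 123 mm over their backs; the gripper's body (75 mm by 187 mm) begins 45 mm behind the grasp point.
Start: joints at [-1.346, 0.181, 1.607, -0, 1.354, -0.206], TCP at [0.24, -0.522, 0.239] pointing down, gripper open.
Joint ranges: [-2.99, 2.99], [-0.89, 2.07], [0.3, 2.58], [-1.14, 4.28], [0, 2.63], [-3.12, 3.12]. Speed limits (rad/s): [2.57, 2.57, 3.01, 3.14, 3.14, 3.14].

### API

Orientations are given as a unit quaternion [w, x, y, z].
In Python, from station import ctrl, cams gives the robot as it stands. The module is installed in compiled form; this text tells all that it offers.
- The arm moves only by the tool carry_out, never from a script. Its argument "commands" is a list of rows, each a list of 7 numbers: the shift along the world's x, y, z in m, then the turn, a rotation vector about the world's x, y, z in degrees, then the closure in counts, from 0 (fully open) to 255 (shut). In form: [[dx, dy, dz, wx, wy, wz, gripper], ...]. A call has exactly 8 rows; each row is the pose to reach, as a shift and turn from the pose commanded when the call began; what a row does not reach only later rows make up. A row lasts 1/12 s, in which the tool goes at most 41.7 mm and 7.16 degrees, less where a joint would pass 70% of its speed; a pose out of reach is approached as far as the arm can. A call with a gripper value outside its range is refused whole. The fingers move at their own pace and stop on an object; the grip force is fixed at half the most. Time passes only in rows, so rows that repeat a pose let the fingers close, or fill a call up. It gives the time, the measured TCP pose, the force and the opening at its end, in the units of the state.
- ctrl.sense(): the state, without advancing time (a new reading comes with each control period).
- cams.snapshot(name): name is "scene" or "top"; returns the picture (384x512x3 uint8, blue, green, red); there is no depth.
- cams.camera_model(name): a dict with "fx", "fy", "cx", "cy" (pixels), "T" (4x4, takes a point from camera to world coordinates). Camera axes: x right, y up, looking along -z (the intrinsics and any distortion apply to the point x, -y, -z); pixel columns grow to the right and rows downward; lengths in m; the calibration is good to about 2 mm. A picture is of the moment at which its call begins. camera_model takes no time and is no camera call.
- ctrl.close_job(): hands the job in, once; it reports no verdict.
The state is a dict: "clock": time; "joint_positions": joint angles; "qvel": joint speeds; "joint_efforts": joint torques, N m; "ee_pos": TCP position; "ee_rot": TCP orientation; "ft_force": force on the tool from outside, world axes, zero at the start; "moment": the same for the moment, N m; "grip_width": finger opening in m.
Only numpy, scipy, OpenCV 4.12 (cv2) and the standard library are available. Lean on these libraries where they do the work, as an engineer would, in place of code of your own. Each camera call takes 0.05 s, during which the arm holds its last target.

### The job

Clamp the freshly glued wooden tablet: lay it flat, centred and lengthwise along the narrow raised rest inside the hinged wooden press, and let go of it. Then swing the lid shut on it, and push the brass pin from its stand down through the lid's hole into the hole below until its collar sits on the lid. Finish while still holding on to or touching the pin and pressing it firmly down (about 12 N), so that the lid keeps squeezing the tablet; do not let go at the end, and leave the other things on the table where they are.

Things in the scene. Friction and masses are not known exactly. Their poses are not given: they have to be found in the camera images.
- press: dark wooden hinged press, fixed to the table, base 110 mm (own x) by 175 mm (own y). Origin: on the table, under the middle of the raised rest. Its hinge side is own +y (robot's left), its pin side own -y; z up. Base board 16 mm thick; a back wall 14 mm thick and 45 mm high carries the hinge, its inner face at own y = +73 mm; a square pin post 36 mm wide, centred on own y = -65 mm, reaches 43.5 mm high
- rest_top (a point): centre of the top face of the raised rest, 30 mm above the table: a light wooden ridge 48 mm long (own x of the press) and only 22 mm wide (own y), standing 14 mm above the base board, so that the tablet overhangs it all round
- base_hole (a point): mouth of the round 12 mm hole in the top of the pin post, 43.5 mm above the table; the hole goes straight down 27.5 mm
- lid_hinge (a point): middle of the hinge axis, 45 mm above the table, at own y = +85 mm of the press; the axis runs along the press's own x
- lid_angle (a joint): lid angle in rad: 0 = shut (level, its pad just touching a tablet 12 mm thick on the rest), about 1.57 = upright, more = leaning away. Starts at 1.5 to 1.8. The hinge is stiff (0.14 N m friction): the lid (160 g) stays where it is left. It shuts by swinging its free edge over towards the press's own -y and down
- lid_hole (a point): centre of the mouth of the lid's round 12 mm hole, on the lid's outer face (the upper one when shut), 150 mm from the hinge axis. The lid is a board 110 mm wide (along the hinge), 170 mm long from the hinge axis and 12 mm thick; its inner face is in line with the hinge axis. The point's z points out of the outer face. With the lid shut this hole is right over base_hole, its mouth 57 mm above the table
- lid: the lid of the press, a dark wooden board with brass hinge plates (sizes under lid_hole); origin in the middle of the hinge axis, own -y runs along the board to its free edge, own z out of its outer face. On its inner face, centred 85 mm from the hinge axis, is a black rubber pad 64 by 42 by 3 mm that bears on the tablet when the lid is shut
- tablet: light wooden carved tablet lying flat, 58 mm (own x) by 38 mm (own y) by 12 mm, rectangular, with four dark grooves and a dark dot on top; loose, about 35 g; origin at the centre of its underside
- pin: brass pin, loose, about 50 g, upright in its stand: tapered tip (5 mm across at the very end, full over 7 mm) and shaft 10 mm in diameter, 38 mm long from tip to collar; collar 22 mm in diameter and 4 mm thick; above it a round knob 16 mm in diameter and 26 mm high to grip. Origin at the tip, z up along the pin; collar underside at z = 38 mm, knob from 42 to 68 mm
- pin_stand: square wooden block 50 by 50 by 45 mm high, fixed, with a 13 mm hole straight down its middle in which the pin hangs by its collar; origin at the centre of its underside
- bowl: dark wooden bowl, 100 mm across, 40 mm high; loose bystander, to be left alone; origin at the centre of its underside
- herb_jar: amber herb jar with orange cap, 60 mm across, 85 mm high; loose bystander, to be left alone; origin at the centre of its underside
- candlestick: white candlestick with candle, foot 76 mm across, 152 mm high; loose bystander, to be left alone; origin at the centre of its underside
- books: two stacked books, 152 by 214 mm, 53 mm high; loose bystander, to be left alone; origin at the centre of its underside
- shell_a: small white shell, 26 mm across, 12 mm high; loose bystander, to be left alone; origin at the centre of its underside
- shell_b: small white shell, 26 mm across, 12 mm high; loose bystander, to be left alone; origin at the centre of its underside
- bone_disc: bone-coloured disc, 40 mm across, 8 mm high; loose bystander, to be left alone; origin at the centre of its underside
Mind the look-alikes: they are no part of the job. There is more than one size of the tablet; the one meant has the size given above.

How it is judged:
By the outcome, as a careful person would: the job done as asked, in the order asked, and still so for the second after the job is handed in, while the arm keeps its last pose, push and grip.
It also fails if it takes over 72 s, if anything falls off the work surface, if the arm or the gripper's body presses on something with over 40 N, if the wrist force passes 120 N, or if a joint passes its speed limit or range.

## Working session

There is one attempt and no reset: what is moved stays moved. The work goes in short steps, Python scripts to look and compute and a tool call to move; the robot and the scene stay as the last step left them, time stands still between calls to the robot, and variables do not carry over. Pictures are saved under pics/ and viewed, and the job is handed in when it is done.

Besides the shell and the picture viewer there is one more tool, called after "Request:" by a JSON object that holds its "fn" and its "kwargs", one argument or row to a line. carry_out: Moves the arm, as the interface text tells. Its arguments: {"type":"object","properties":{"commands":{"type":"array","items":{"type":"array","items":{"type":"number"}}}},"required":["commands"]}

```bash
mkdir -p pics; ls
python3 - <<'E'
from station import ctrl,cams
import cv2
print(ctrl.sense(), ctrl.grasp_offset)
for n in("scene","top"):
    cv2.imwrite(f"pics/{n}0.png",cams.snapshot(n)); print(n,cams.camera_model(n))
E
```

```text
pics
{'clock': 0.0, 'joint_positions': array([-1.34632447e+00,  1.81567454e-01,  1.60797360e+00,  2.56371067e-05,
        1.35377880e+00, -2.06247107e-01]), 'qvel': array([-1.15825096e-03, -9.05512710e-04, -3.98224277e-04, -1.73896773e-04,
       -7.25641458e-05, -1.81144174e-04]), 'joint_efforts': array([ 6.70953232e-04, -4.33859646e+01, -3.41850507e+01,  7.02772010e-02,
        3.84713744e-02, -1.11812453e-04]), 'ee_pos': array([ 0.2400097 , -0.52194489,  0.23781191]), 'ee_rot': array([-8.63674511e-04,  9.76899864e-01,  2.13695833e-01,  4.64566929e-06]), 'ft_force': array([ 0.05468669, -0.18550581,  0.19824677]), 'moment': array([-0.05062952,  0.03433102, -0.00553127]), 'grip_width': 0.08805385503664234} 0.0187
scene {'fx': 451.1082661584843, 'fy': 451.1082661584843, 'cx': 254.1021364013269, 'cy': 197.45098130179778, 'T': array([[ 0.43874068, -0.58954248,  0.67819339,  1.42984352],
       [ 0.89852084,  0.27695909, -0.34052013, -0.35065375],
       [ 0.01291925,  0.75877093,  0.65122943,  0.87636542],
       [ 0.        ,  0.        ,  0.        ,  1.        ]])}
top {'fx': 415.70834659971854, 'fy': 415.70834659971854, 'cx': 249.18036951548584, 'cy': 187.76042031159415, 'T': array([[-0.02387474,  0.99098722, -0.13181167,  0.40659833],
       [-0.9997137 , -0.0234571 ,  0.00472055,  0.0787824 ],
       [ 0.00158608,  0.13188664,  0.99126354,  1.22244983],
       [ 0.        ,  0.        ,  0.        ,  1.        ]])}
```

Run:
```python
import cv2
for n in("scene","top"):
    im=cv2.imread(f"pics/{n}0.png"); cv2.imwrite(f"pics/{n}0b.png",cv2.resize(im,(800,600),interpolation=cv2.INTER_CUBIC))
```

```text
(no output)
```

View pics/scene0b.png

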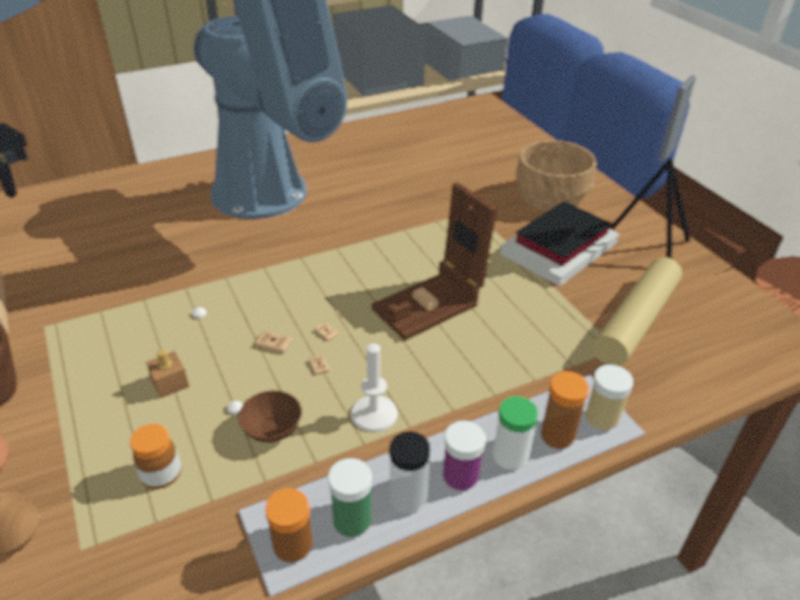

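View pics/top0b.png

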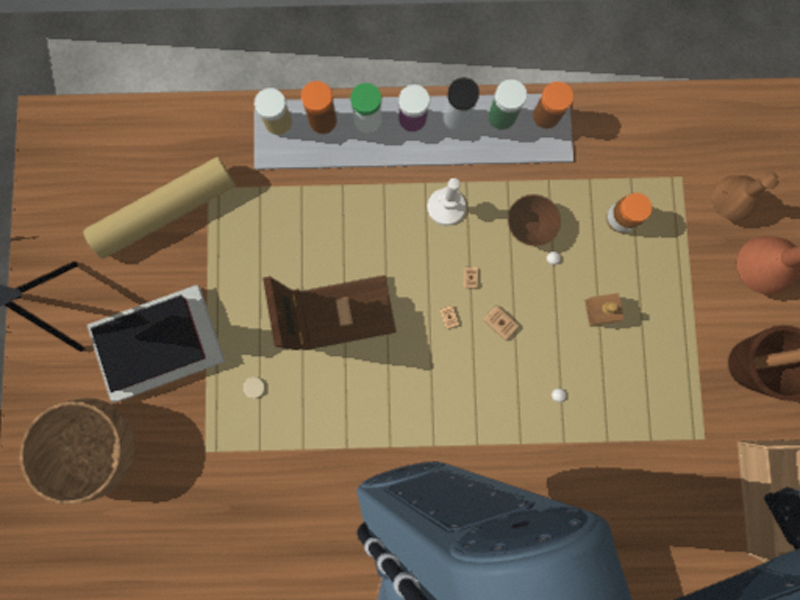

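The top view (800 px wide) shows three tablet candidates, at (502,322) large, (471,278) small and (450,318) small. The description points to the large one, which I'll check by size. The pin in its stand is at (605,309) and the press is at (330,312). Next I'll enlarge crops.

```bash
cat > h.py <<'E'
import numpy as np,cv2
from station import ctrl,cams
M={n:cams.camera_model(n) for n in("scene","top")}
def ray(n,u,v):
    m=M[n];d=np.array([(u-m['cx'])/m['fx'],-(v-m['cy'])/m['fy'],-1.]);T=m['T'];d=T[:3,:3]@d
    return T[:3,3],d/np.linalg.norm(d)
def atz(n,u,v,z):
    o,d=ray(n,u,v);return o+d*(z-o[2])/d[2]
def proj(n,p):
    m=M[n];T=m['T'];q=T[:3,:3].T@(np.asarray(p,float)-T[:3,3])
    return np.array([m['cx']+m['fx']*q[0]/-q[2],m['cy']+m['fy']*-q[1]/-q[2]])
def tri(uvs,uvt):
    o1,d1=ray("scene",*uvs);o2,d2=ray("top",*uvt)
    A=np.stack([d1,-d2],1);s=np.linalg.lstsq(A,o2-o1,rcond=None)[0]
    a=o1+d1*s[0];b=o2+d2*s[1];return (a+b)/2,np.linalg.norm(a-b)
def crop(im,u0,v0,w,h,f,name,grid=10):
    c=cv2.resize(im[v0:v0+h,u0:u0+w],None,fx=f,fy=f,interpolation=cv2.INTER_CUBIC)
    for u in range(-(-u0//grid)*grid,u0+w,grid):
        x=int((u-u0+.5)*f);cv2.line(c,(x,0),(x,6),(0,255,255),1);cv2.putText(c,str(u),(x-10,18),0,.4,(0,255,255),1)
    for v in range(-(-v0//grid)*grid,v0+h,grid):
        y=int((v-v0+.5)*f);cv2.line(c,(0,y),(6,y),(0,255,255),1);cv2.putText(c,str(v),(8,y+4),0,.4,(0,255,255),1)
    cv2.imwrite("pics/"+name,c)
E
python3 - <<'E'
from h import *
t=cv2.imread("pics/top0.png");s=cv2.imread("pics/scene0.png")
crop(t,270,165,90,65,8,"c1.png"); crop(t,160,165,105,70,7,"c2.png"); crop(t,360,175,60,45,10,"c3.png")
crop(s,150,195,75,55,10,"c4.png");crop(s,230,110,95,110,5,"c5.png");crop(s,85,215,50,45,10,"c6.png")
E
```

```text
(no output)
```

View pics/c1.png

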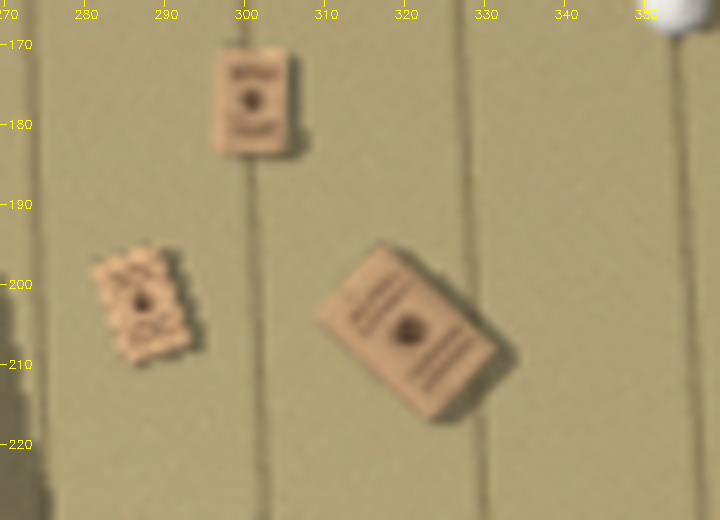

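View pics/c2.png

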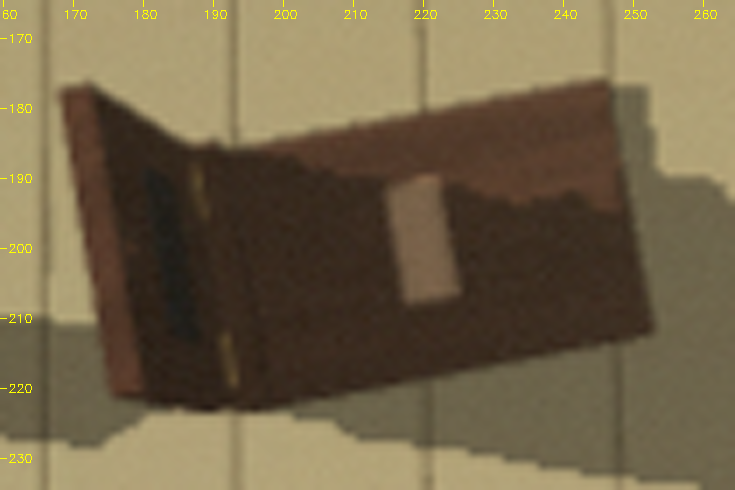

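View pics/c3.png

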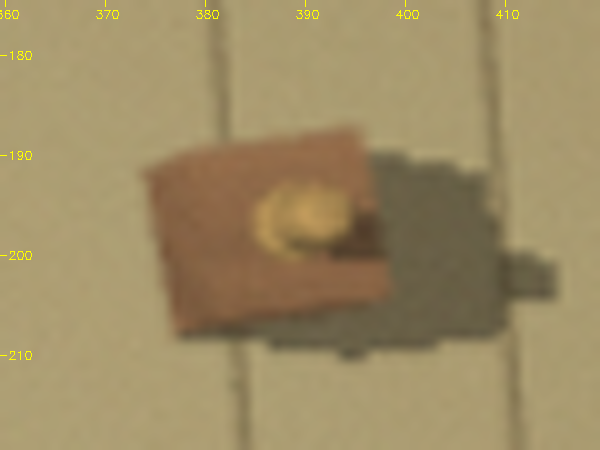

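View pics/c4.png

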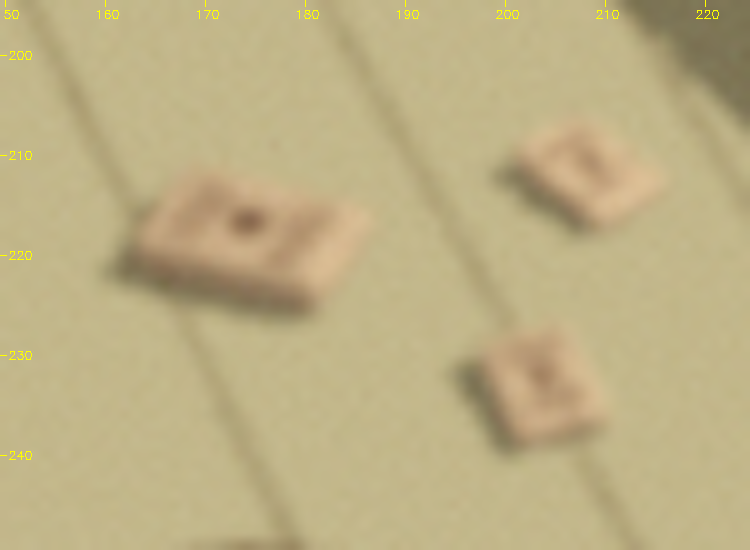

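View pics/c5.png

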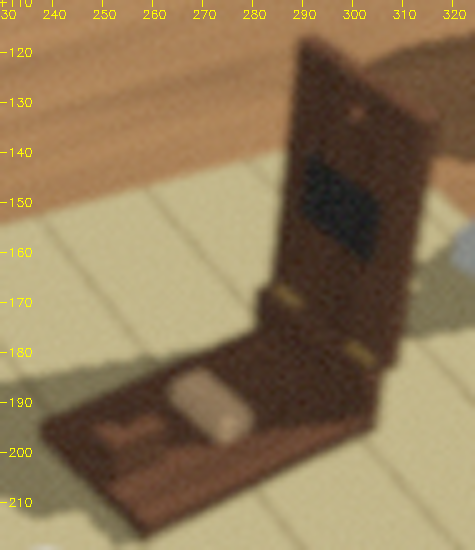

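View pics/c6.png

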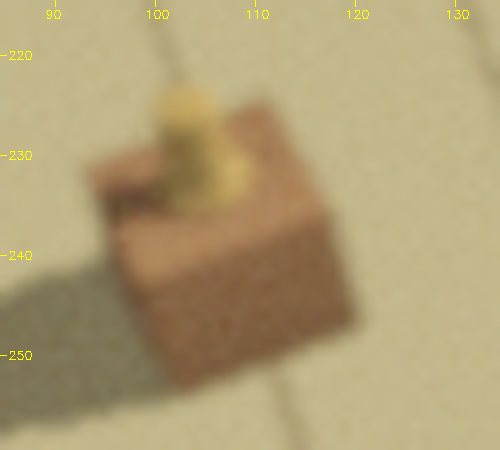

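```bash
cat > fit.py <<'E'
from h import *
from scipy.optimize import least_squares
# tablet
for z in (.012,):
    c=[atz("top",*p,z) for p in((317.4,194.9),(308.9,203),(324.1,217.4),(332.2,207.6))]
    print("tab sides",[round(1e3*np.linalg.norm(c[i]-c[(i+1)%4]),1) for i in range(4)],"ctr",np.mean(c,0))
    d=c[2]-c[1]+c[3]-c[0];print("long axis deg",np.degrees(np.arctan2(d[1],d[0])))
print("dot tri",tri((174.2,216.6),(320.6,205.9)))
for nm,q in (("s1",[(297.4,169.9),(305.6,170.2),(305.2,183.2),(296.7,183.2)]),("s2",[(281,198),(288,195),(293.5,206.5),(286.5,210)])):
    c=[atz("top",*p,.01) for p in q];print(nm,[round(1e3*np.linalg.norm(c[i]-c[(i+1)%4]),1) for i in range(4)])
print("knob tri",tri((103.2,224),(391.9,195.5)),"z exp .075")
print("knob top@.075",atz("top",391.9,195.5,.075)," collar@.047",atz("top",389.1,196.7,.047))
c=[atz("top",*p,.045) for p in((373.8,191.7),(395,187.3),(398,203.5),(377,207.5))];print("stand",np.mean(c,0),[np.linalg.norm(c[i]-c[(i+1)%4]) for i in range(4)])
def W(P,p,th=None,lid=False):
    x,y,yaw=P[:3]; p=np.array(p,float)
    if lid:
        t=P[3];s,zz=p[1],p[2]
        p=np.array([p[0],85-s*np.cos(t)+zz*np.sin(t),45+s*np.sin(t)+zz*np.cos(t)])
    c,s=np.cos(yaw),np.sin(yaw)
    return np.array([x+(c*p[0]-s*p[1])/1e3,y+(s*p[0]+c*p[1])/1e3,p[2]/1e3])
O=[("top",(252.8,211.9),(-55,-87.5,16),0),("top",(246.4,175.9),(55,-87.5,16),0),
("top",(168.4,177.4),(55,170,12),1),("top",(172.6,176.2),(55,170,0),1),("top",(174.9,221.2),(-55,170,12),1),("top",(180.4,220.8),(-55,170,0),1),
("top",(214.5,191.2),(24,11,30),0),("top",(222.4,189.4),(24,-11,30),0),("top",(225.4,206.8),(-24,-11,30),0),("top",(217.4,208.1),(-24,11,30),0),
("scene",(258.5,217.1),(55,-87.5,0),0),("scene",(237.5,195.5),(-55,-87.5,16),0),("scene",(289.5,117.1),(-55,170,0),1),("scene",(316.5,134.5),(55,170,12),1),
("scene",(297.7,150.9),(0,85,-3),1),("scene",(263.5,186.5),(-24,-11,30),0),("scene",(269.5,183.1),(-24,11,30),0),("scene",(280.1,191.1),(24,11,30),0)]
if __name__=="__main__":
    f=lambda P:np.concatenate([proj(n,W(P,p,lid=l))-uv for n,uv,p,l in O])
    r=least_squares(f,[.43,.08,.1,1.6],loss='soft_l1');print(r.x,np.degrees(r.x[2]))
    print(f(r.x).reshape(-1,2).round(1).tolist())
    print("rest",W(r.x,(0,0,30)),"hole",W(r.x,(0,-65,43.5)),"lid edge",W(r.x,(0,170,6),lid=1))
    c=[atz("top",*o[1],.03) for o in O[6:10]];print("rest direct",np.mean(c,0))
E
python3 fit.py
```

```text
tab sides [np.float64(34.8), np.float64(60.5), np.float64(37.6), np.float64(56.5)] ctr [ 0.50974704 -0.13442801  0.012     ]
long axis deg -134.12079605666074
dot tri (array([ 0.5087793 , -0.13559228,  0.01161115]), np.float64(0.002599338906886619))
s1 [np.float64(24.3), np.float64(38.9), np.float64(25.1), np.float64(39.9)]
s2 [np.float64(22.5), np.float64(37.3), np.float64(23.0), np.float64(38.6)]
knob tri (array([ 0.52772794, -0.32292862,  0.07662583]), np.float64(0.0015721064757354877)) z exp .075
knob top@.075 [ 0.52809927 -0.32269935  0.075     ]  collar@.047 [ 0.52782105 -0.32428794  0.047     ]
stand [ 0.52601212 -0.31585179  0.045     ] [np.float64(0.062451956519616804), np.float64(0.04693160131876004), np.float64(0.06130203489950516), np.float64(0.04580823134671256)]
[0.53467485 0.15774475 0.16354276 1.6286104 ] 9.37031007208245
[[0.6, 0.5], [-0.0, -0.3], [-0.2, -0.2], [0.4, 0.1], [0.6, 0.1], [-0.0, -0.4], [0.4, 0.3], [-0.0, 0.7], [-0.1, -0.4], [0.4, -0.3], [0.3, 0.9], [-0.4, -2.4], [-0.0, -0.6], [1.8, -1.8], [-0.3, 0.1], [0.8, -0.9], [0.7, -0.1], [-0.1, 0.4]]
rest [0.53467485 0.15774475 0.03      ] hole [0.54525781 0.09361206 0.0435    ] lid edge [0.51826103 0.25721246 0.21436928]
rest direct [0.53490857 0.15820809 0.03      ]
```

The geometry fits to under a pixel, and the triangulated heights agree (tablet dot 11.6 mm against 12, knob top 76.6 mm against 75). The large tablet measures about 58×37 mm and the look-alikes about 39×25, so the large one is the target. I'll grip it by its ends, which keeps the wide gripper body clear of the lid.

Request:
{"fn": "carry_out", "kwargs": {
  "commands": [
    [0.135, 0.195, -0.04, 0, 0, 56, 40],
    [0.135, 0.195, -0.04, 0, 0, 56, 40],
    [0.135, 0.195, -0.04, 0, 0, 56, 40],
    [0.135, 0.195, -0.04, 0, 0, 56, 40],
    [0.135, 0.195, -0.04, 0, 0, 56, 40],
    [0.135, 0.195, -0.04, 0, 0, 56, 40],
    [0.135, 0.195, -0.04, 0, 0, 56, 40],
    [0.135, 0.195, -0.04, 0, 0, 56, 40]
  ]
}}

```text
clock: 0.77
ee_pos: [0.3759, -0.3251, 0.1979]
ee_rot: [-0.001, 0.759, 0.651, 0.0]
ft_force: [-0.2, -0.2, -0.2]
grip_width: 0.0746
```

Request:
{"fn": "carry_out", "kwargs": {
  "commands": [
    [0.134, 0.192, -0.1, 0, 0, 55.3, 40],
    [0.134, 0.192, -0.1, 0, 0, 55.3, 40],
    [0.134, 0.192, -0.1, 0, 0, 55.3, 40],
    [0.134, 0.192, -0.1, 0, 0, 55.3, 40],
    [0.134, 0.192, -0.1, 0, 0, 55.3, 40],
    [0.134, 0.192, -0.1, 0, 0, 55.3, 40],
    [0.134, 0.192, -0.1, 0, 0, 55.3, 40],
    [0.134, 0.192, -0.1, 0, 0, 55.3, 40]
  ]
}}

```text
clock: 1.43
ee_pos: [0.5089, -0.1322, 0.0967]
ee_rot: [-0.002, 0.37, 0.929, 0.0]
ft_force: [0.2, -0.7, -0.1]
grip_width: 0.0747
```

```bash
cat > look.py <<'E'
import sys
from h import *
# usage: look.py tag  top u0 v0 w h f  scene u0 v0 w h f
a=sys.argv;tag=a[1]
s=ctrl.sense();R=s['ee_rot'];from scipy.spatial.transform import Rotation as Q
m=Q.from_quat(R,scalar_first=True).as_matrix()
print("t",round(s['clock'],2),"pos",s['ee_pos'].round(4),"jaw deg",np.degrees(np.arctan2(m[1,1],m[0,1])).round(1),"z",m[:,2].round(3),"F",s['ft_force'].round(1),"w",round(s['grip_width'],4))
i=2
while i<len(a):
    n=a[i];u0,v0,w,h=map(int,a[i+1:i+5]);f=float(a[i+5]);i+=6
    crop(cams.snapshot(n),u0,v0,w,h,f,f"{tag}_{n}.png")
E
python3 look.py a1 top 270 150 100 75 8 scene 130 130 110 110 5
```

```text
t 1.43 pos [ 0.5089 -0.1322  0.0967] jaw deg 46.6 z [-0.003  0.002 -1.   ] F [ 0.2 -0.7 -0.1] w 0.0747
```

View pics/a1_top.png

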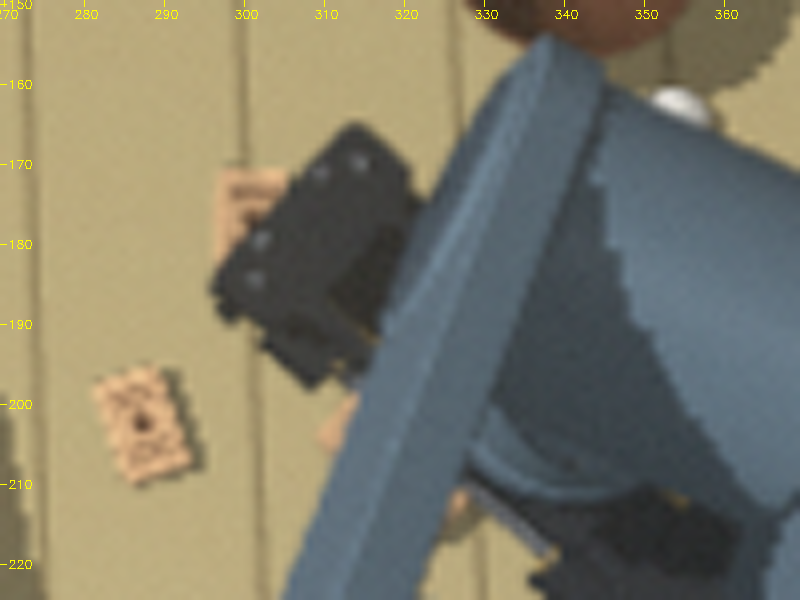

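View pics/a1_scene.png

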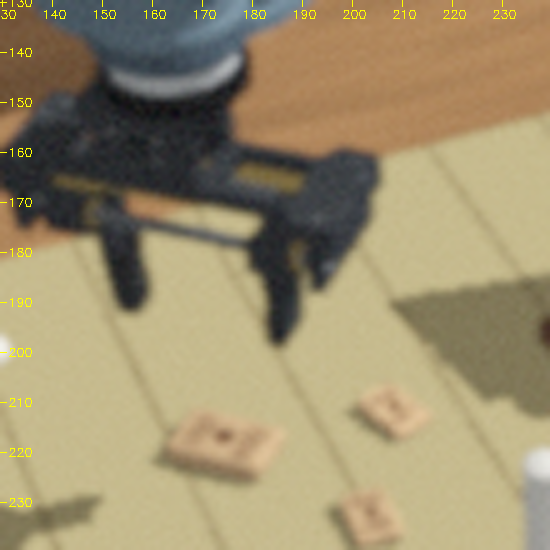

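The scene view shows the fingers straddling the tablet's ends, with tips near (155,191) and (185,197) and the tablet's dot at (174,216). I'll check where the tips should project, then descend. Nothing tall is nearby.

Run:
```python
from h import *
p=ctrl.sense()['ee_pos'];a=np.radians(46.6);j=np.array([np.cos(a),np.sin(a),0])
for k in(-.0373-.006,.0373+.006):print(proj("scene",p+k*j))
```

```text
[157.12949168 189.66546502]
[186.77340158 196.20199344]
```

Request:
{"fn": "carry_out", "kwargs": {
  "commands": [
    [0.0, -0.003, -0.03, 0, 0, -0.6, 40],
    [0.0, -0.003, -0.06, 0, 0, -0.6, 40],
    [0.0, -0.003, -0.08, 0, 0, -0.6, 40],
    [0.0, -0.003, -0.094, 0, 0, -0.6, 40],
    [0.0, -0.003, -0.094, 0, 0, -0.6, 40],
    [0.0, -0.003, -0.094, 0, 0, -0.6, 40],
    [0.0, -0.003, -0.094, 0, 0, -0.6, 40],
    [0.0, -0.003, -0.094, 0, 0, -0.6, 40]
  ]
}}

```text
clock: 2.2
ee_pos: [0.5102, -0.1393, 0.0062]
ee_rot: [0.001, 0.38, 0.925, -0.0]
ft_force: [-1.1, 0.1, 0.1]
grip_width: 0.0743
```

```bash
python3 look.py a2 scene 130 160 100 80 7
```

```text
t 2.2 pos [ 0.5102 -0.1393  0.0062] jaw deg 45.3 z [ 0.002 -0.001 -1.   ] F [-1.1  0.1  0.1] w 0.0743
```

View pics/a2_scene.png

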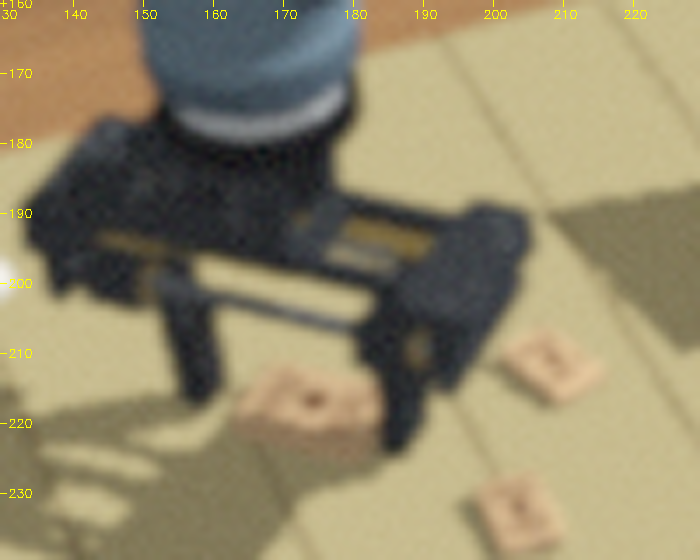

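Run:
```python
from h import *
p=ctrl.sense()['ee_pos'];a=np.radians(45.3);j=np.array([np.cos(a),np.sin(a),0]);k=np.array([-j[1],j[0],0])
for s in(-1,1):
  for e in (0,.013):
    print(s,e,proj("scene",p+s*(.0372+e)*j).round(1),proj("scene",p+s*(.0372+e)*j-.009*k).round(1),proj("scene",p+s*(.0372+e)*j+.009*k).round(1))
print(proj("scene",(.509,-.135,.012)),proj("scene",(.5092,-.135,.012)))
```

```text
-1 0 [161.9 215.7] [160.4 217.8] [163.3 213.7]
-1 0.013 [157.7 214.6] [156.2 216.7] [159.2 212.6]
1 0 [185.9 221.8] [184.5 223.9] [187.3 219.7]
1 0.013 [190.2 222.9] [188.8 225. ] [191.6 220.7]
[174.8858216  216.50352018] [174.90869692 216.54776017]
```

Request:
{"fn": "carry_out", "kwargs": {
  "commands": [
    [-0.0005, 0.0025, -0.002, 0, 0, 0, 40],
    [-0.0005, 0.0025, -0.002, 0, 0, 0, 40],
    [-0.0005, 0.0025, -0.002, 0, 0, 0, 110],
    [-0.0005, 0.0025, -0.002, 0, 0, 0, 110],
    [-0.0005, 0.0025, -0.002, 0, 0, 0, 120],
    [-0.0005, 0.0025, -0.002, 0, 0, 0, 120],
    [-0.0005, 0.0025, -0.002, 0, 0, 0, 120],
    [-0.0005, 0.0025, -0.002, 0, 0, 0, 120]
  ]
}}

```text
clock: 2.92
ee_pos: [0.5087, -0.1359, 0.0028]
ee_rot: [0.0, 0.38, 0.925, 0.0]
ft_force: [-0.6, 1.4, 2.2]
grip_width: 0.0578
```

```bash
python3 look.py a3 scene 130 160 100 80 7 top 270 150 100 75 8
```

```text
t 2.92 pos [ 0.5087 -0.1359  0.0028] jaw deg 45.4 z [ 0.  0. -1.] F [-0.6  1.4  2.2] w 0.0578
```

View pics/a3_scene.png

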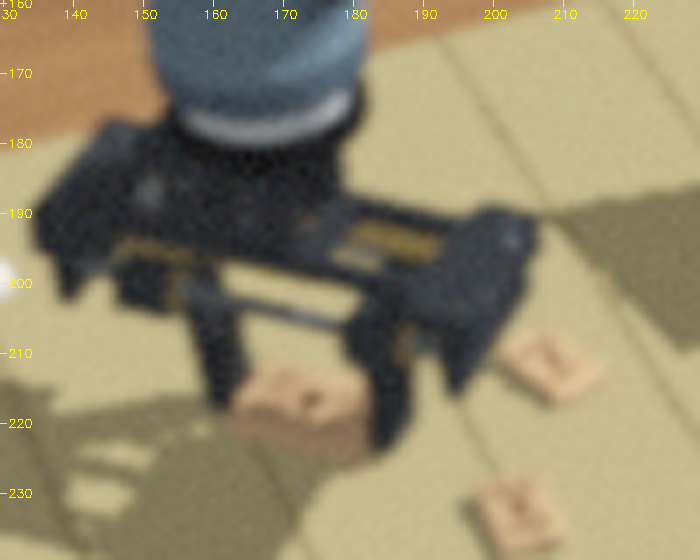

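Grip width is 57.8 mm, which matches the 58 mm length. I'll lift it and carry it over the rest.

Request:
{"fn": "carry_out", "kwargs": {
  "commands": [
    [0, 0, 0, 0, 0, 0, 160],
    [0, 0, 0.03, 0, 0, 0, 160],
    [0, 0, 0.07, 0, 0, 0, 160],
    [0.002, 0.02, 0.1, 0, 0, -5, 160],
    [0.006, 0.06, 0.1, 0, 0, -10, 160],
    [0.01, 0.1, 0.1, 0, 0, -16, 160],
    [0.014, 0.14, 0.1, 0, 0, -22, 160],
    [0.018, 0.18, 0.1, 0, 0, -28, 160]
  ]
}}

```text
clock: 3.68
ee_pos: [0.5265, 0.0455, 0.1029]
ee_rot: [0.0, 0.595, 0.804, 0.0]
ft_force: [0.9, -0.4, -1.4]
grip_width: 0.0574
```

Request:
{"fn": "carry_out", "kwargs": {
  "commands": [
    [0.003, 0.035, 0, 0, 0, -3, 160],
    [0.006, 0.07, 0, 0, 0, -6, 160],
    [0.0082, 0.1, 0, 0, 0, -8, 160],
    [0.0082, 0.113, 0, 0, 0, -8, 160],
    [0.0082, 0.113, -0.02, 0, 0, -8, 160],
    [0.0082, 0.113, -0.04, 0, 0, -8, 160],
    [0.0082, 0.113, -0.05, 0, 0, -8, 160],
    [0.0082, 0.113, -0.05, 0, 0, -8, 160]
  ]
}}

```text
clock: 4.35
ee_pos: [0.5325, 0.1563, 0.0499]
ee_rot: [-0.002, 0.647, 0.763, -0.002]
ft_force: [-0.6, -0.2, 0.1]
grip_width: 0.0579
```

```bash
python3 look.py b1 scene 220 100 110 120 5 top 160 140 110 85 7
```

```text
t 4.35 pos [0.5325 0.1563 0.0499] jaw deg 9.4 z [-0.006 -0.001 -1.   ] F [-0.6 -0.2  0.1] w 0.0579
```

View pics/b1_scene.png

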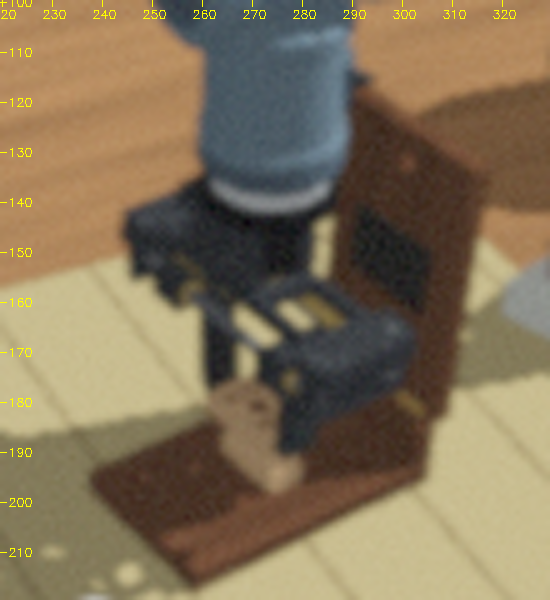

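View pics/b1_top.png

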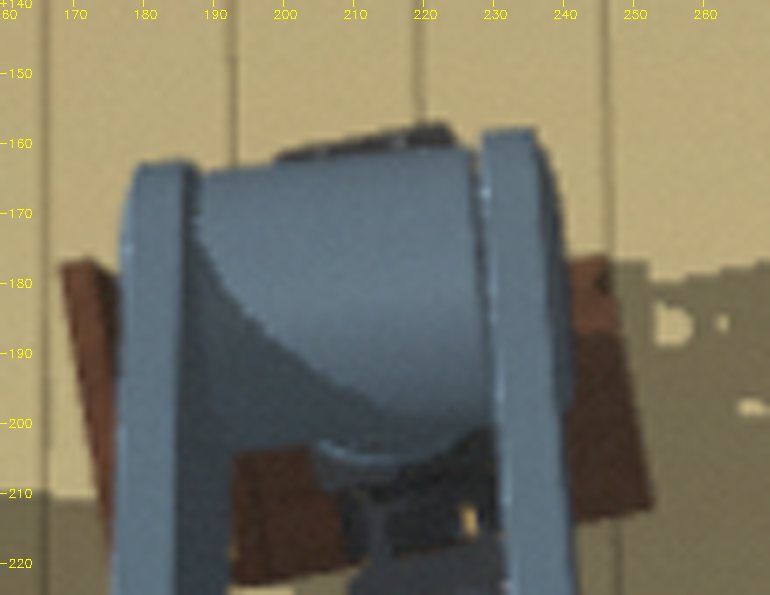

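Request:
{"fn": "carry_out", "kwargs": {
  "commands": [
    [0, 0, 0, 0, 0, 0, 160],
    [0, 0, -0.01, 0, 0, 0, 160],
    [0, 0, -0.015, 0, 0, 0, 160],
    [0, 0, -0.018, 0, 0, 0, 160],
    [0, 0, -0.018, 0, 0, 0, 160],
    [0, 0, -0.018, 0, 0, 0, 160],
    [0, 0, -0.018, 0, 0, 0, 160],
    [0, 0, -0.018, 0, 0, 0, 160]
  ]
}}

```text
clock: 5.12
ee_pos: [0.5351, 0.1571, 0.035]
ee_rot: [0.0, 0.647, 0.763, 0.0]
ft_force: [-0.4, 0.4, -0.2]
grip_width: 0.0572
```

```bash
python3 look.py b2 scene 220 130 110 90 7
python3 - <<'E'
from h import *
P=[.53467,.15774,.16354]
from fit import W
for x in(-29,29):
  for y in(-19,19): print(x,y,proj("scene",W(P,(x,y,42))).round(1))
E
```

```text
t 5.12 pos [0.5351 0.1571 0.035 ] jaw deg 9.4 z [ 0.  0. -1.] F [-0.4  0.4 -0.2] w 0.0572
tab sides [np.float64(34.8), np.float64(60.5), np.float64(37.6), np.float64(56.5)] ctr [ 0.50974704 -0.13442801  0.012     ]
long axis deg -134.12079605666074
dot tri (array([ 0.5087793 , -0.13559228,  0.01161115]), np.float64(0.002599338906886619))
s1 [np.float64(24.3), np.float64(38.9), np.float64(25.1), np.float64(39.9)]
s2 [np.float64(22.5), np.float64(37.3), np.float64(23.0), np.float64(38.6)]
knob tri (array([ 0.52772794, -0.32292862,  0.07662583]), np.float64(0.0015721064757354877)) z exp .075
knob top@.075 [ 0.52809927 -0.32269935  0.075     ]  collar@.047 [ 0.52782105 -0.32428794  0.047     ]
stand [ 0.52601212 -0.31585179  0.045     ] [np.float64(0.062451956519616804), np.float64(0.04693160131876004), np.float64(0.06130203489950516), np.float64(0.04580823134671256)]
-29 -19 [261.2 182.6]
-29 19 [271.5 178.1]
29 -19 [273.1 193. ]
29 19 [283.5 188.2]
```

View pics/b2_scene.png

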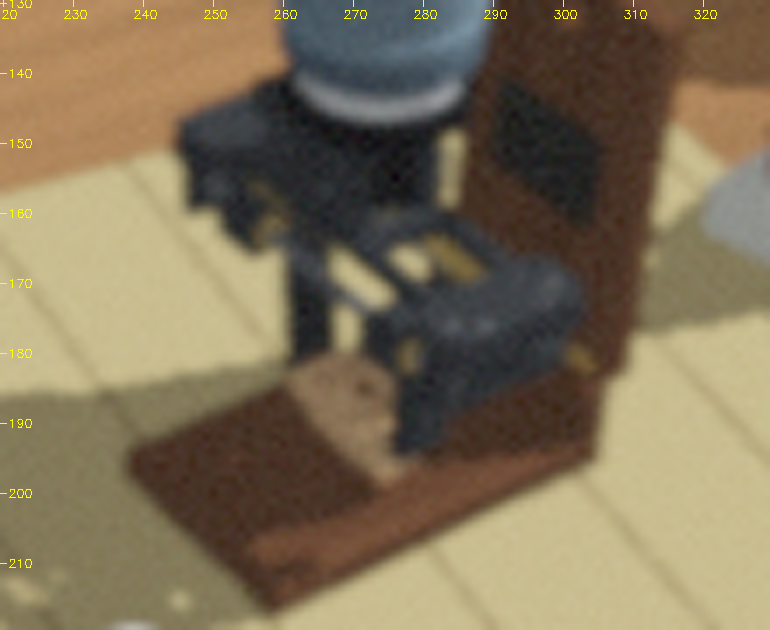

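Request:
{"fn": "carry_out", "kwargs": {
  "commands": [
    [-0.0002, 0.0006, -0.001, 0, 0, 0, 160],
    [-0.0002, 0.0006, -0.002, 0, 0, 0, 160],
    [-0.0002, 0.0006, -0.002, 0, 0, 0, 160],
    [-0.0002, 0.0006, -0.002, 0, 0, 0, 160],
    [-0.0002, 0.0006, -0.0025, 0, 0, 0, 160],
    [-0.0002, 0.0006, -0.0025, 0, 0, 0, 160],
    [-0.0002, 0.0006, -0.0025, 0, 0, 0, 160],
    [-0.0002, 0.0006, -0.0025, 0, 0, 0, 160]
  ]
}}

```text
clock: 5.83
ee_pos: [0.5348, 0.1577, 0.0328]
ee_rot: [0.0, 0.647, 0.763, 0.0]
ft_force: [-1.2, 0.5, 5.4]
grip_width: 0.0575
```

Contact shows as 5 N at z = 32.8 mm, exactly the expected height. I'll open gently and rise.

Request:
{"fn": "carry_out", "kwargs": {
  "commands": [
    [0, 0, 0, 0, 0, 0, 70],
    [0, 0, 0, 0, 0, 0, 60],
    [0, 0, 0, 0, 0, 0, 50],
    [0, 0, 0, 0, 0, 0, 40],
    [0, 0, 0, 0, 0, 0, 40],
    [0, 0, 0.02, 0, 0, 0, 40],
    [0, 0, 0.06, 0, 0, 0, 40],
    [0, 0, 0.1, 0, 0, 0, 40]
  ]
}}

```text
clock: 6.5
ee_pos: [0.5329, 0.1574, 0.1315]
ee_rot: [-0.002, 0.647, 0.763, -0.002]
ft_force: [1.1, 0.1, 0.0]
grip_width: 0.0742
```

Request:
{"fn": "carry_out", "kwargs": {
  "commands": [
    [0, -0.01, 0.04, 0, 0, 0, 40],
    [0, -0.03, 0.08, 0, 0, 0, 40],
    [0, -0.06, 0.1, 0, 0, 0, 255],
    [-0.03, -0.09, 0.13, 0, 0, 0, 255],
    [-0.06, -0.12, 0.16, 0, 0, 0, 255],
    [-0.09, -0.14, 0.18, 0, 0, 0, 255],
    [-0.12, -0.16, 0.19, 0, 0, 0, 255],
    [-0.14, -0.17, 0.19, 0, 0, 0, 255]
  ]
}}

```text
clock: 7.17
ee_pos: [0.3941, -0.0136, 0.3246]
ee_rot: [0.002, 0.647, 0.763, 0.001]
ft_force: [0.3, -1.0, 0.1]
grip_width: 0.0363
```

```bash
python3 look.py b3 scene 220 100 110 120 5 top 160 140 110 85 7
```

```text
t 7.17 pos [ 0.3941 -0.0136  0.3246] jaw deg 9.4 z [ 0.004 -0.002 -1.   ] F [ 0.3 -1.   0.1] w 0.0363
```

View pics/b3_scene.png

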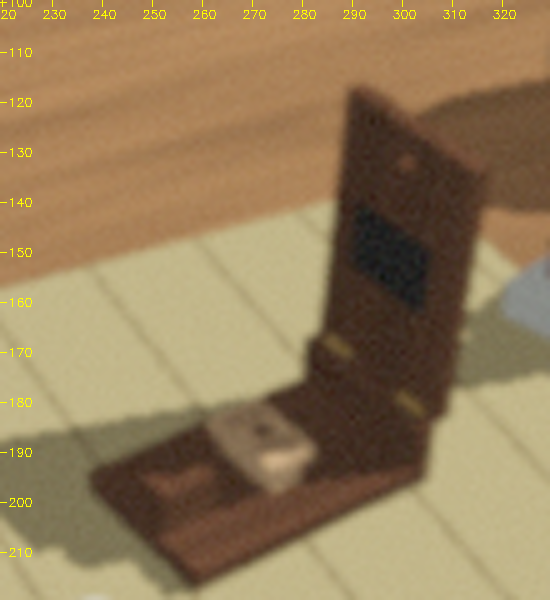

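View pics/b3_top.png

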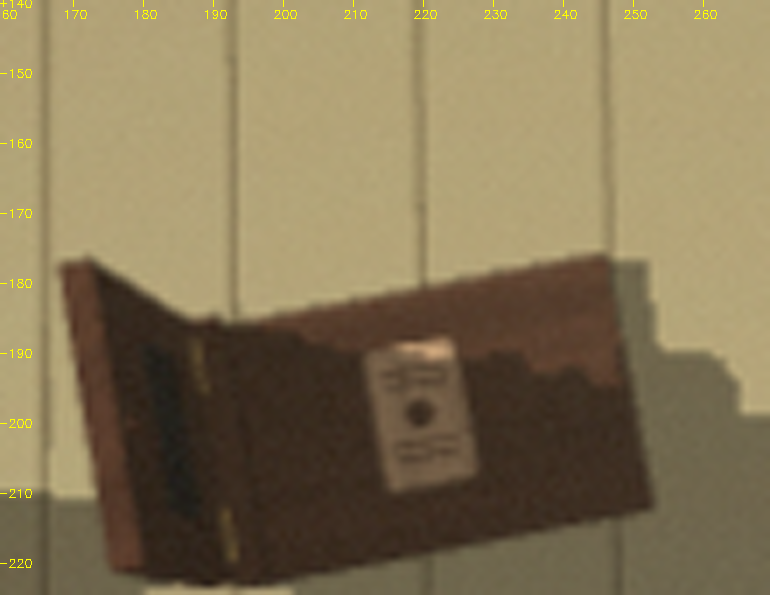

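```bash
sed -i 's/^for z in (.012,)/if __name__=="__main__":\n  pass\nfor z in (.012,)/' fit.py; python3 - <<'E' | tail -4
from fit import *
c=[atz("top",*p,.042) for p in((211.1,189.9),(224.1,187.6),(227.9,207.6),(214.9,209.9))]
d=c[0]-c[3]+c[1]-c[2]
P=[.53467,.15774,.16354];R=np.array([[np.cos(P[2]),np.sin(P[2])],[-np.sin(P[2]),np.cos(P[2])]])
print("ctr",np.mean(c,0),"yaw",np.degrees(np.arctan2(d[1],d[0])))
print("own offset mm",R@(np.mean(c,0)[:2]-P[:2])*1e3, "dot",R@(atz("top",219.4,198.2,.042)[:2]-P[:2])*1e3)
print("scene dot",R@(atz("scene",271.9,185.9,.042)[:2]-P[:2])*1e3)
E
```

```text
stand [ 0.52601212 -0.31585179  0.045     ] [np.float64(0.062451956519616804), np.float64(0.04693160131876004), np.float64(0.06130203489950516), np.float64(0.04580823134671256)]
ctr [0.53402962 0.15861728 0.042     ] yaw 9.853798853233364
own offset mm [-0.48900721  0.96984066] dot [1.02467961 0.97738737]
scene dot [ 1.37779409 -2.36388203]
```

The tablet sits within about 1 mm and 0.5° of the rest's centre, from the top-view corners. Next the closed fingers go over the lid and down behind it.

Request:
{"fn": "carry_out", "kwargs": {
  "commands": [
    [0.014, 0.04, -0.001, 0, 0, 0, 255],
    [0.028, 0.079, -0.002, 0, 0, 0, 255],
    [0.042, 0.118, -0.002, 0, 0, 0, 255],
    [0.057, 0.157, -0.002, 0, 0, 0, 255],
    [0.071, 0.196, -0.002, 0, 0, 0, 255],
    [0.085, 0.235, -0.002, 0, 0, 0, 255],
    [0.1, 0.275, -0.002, 0, 0, 0, 255],
    [0.115, 0.318, -0.002, 0, 0, 0, 255]
  ]
}}

```text
clock: 7.93
ee_pos: [0.5083, 0.3039, 0.3192]
ee_rot: [-0.0, 0.647, 0.763, -0.0]
ft_force: [1.2, -0.9, 1.1]
grip_width: 0.0003
```

Request:
{"fn": "carry_out", "kwargs": {
  "commands": [
    [0, 0, -0.03, 0, 0, 0, 255],
    [0, 0, -0.06, 0, 0, 0, 255],
    [0, 0, -0.09, 0, 0, 0, 255],
    [0, 0, -0.12, 0, 0, 0, 255],
    [0, 0, -0.14, 0, 0, 0, 255],
    [0, 0, -0.14, 0, 0, 0, 255],
    [0, 0, -0.14, 0, 0, 0, 255],
    [0, 0, -0.14, 0, 0, 0, 255]
  ]
}}

```text
clock: 8.6
ee_pos: [0.5088, 0.3016, 0.1814]
ee_rot: [0.0, 0.647, 0.763, 0.001]
ft_force: [-0.5, 0.4, 0.7]
grip_width: 0.0007
```

```bash
python3 look.py d1 scene 220 60 130 130 4.5
```

```text
t 8.6 pos [0.5088 0.3016 0.1814] jaw deg 9.4 z [ 0.002  0.001 -1.   ] F [-0.5  0.4  0.7] w 0.0007
```

View pics/d1_scene.png

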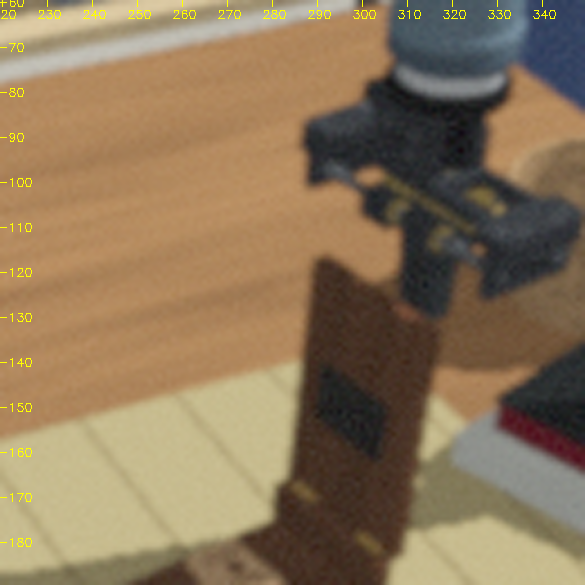

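Request:
{"fn": "carry_out", "kwargs": {
  "commands": [
    [0.0033, -0.02, 0, 0, 0, 0, 255],
    [0.0066, -0.04, 0, 0, 0, 0, 255],
    [0.0085, -0.052, 0, 0, 0, 0, 255],
    [0.0106, -0.064, 0, 0, 0, 0, 255],
    [0.013, -0.0785, -0.002, 0, 0, 0, 255],
    [0.0152, -0.092, -0.005, 0, 0, 0, 255],
    [0.0168, -0.102, -0.009, 0, 0, 0, 255],
    [0.0184, -0.112, -0.0125, 0, 0, 0, 255]
  ]
}}

```text
clock: 9.32
ee_pos: [0.5268, 0.1881, 0.1678]
ee_rot: [0.0, 0.647, 0.762, 0.0]
ft_force: [0.5, 0.7, 0.1]
grip_width: 0.0002
```

```bash
python3 look.py d2 scene 200 60 130 150 4 top 160 140 110 85 7
```

```text
t 9.32 pos [0.5268 0.1881 0.1678] jaw deg 9.4 z [ 0.001  0.    -1.   ] F [0.5 0.7 0.1] w 0.0002
```

View pics/d2_scene.png

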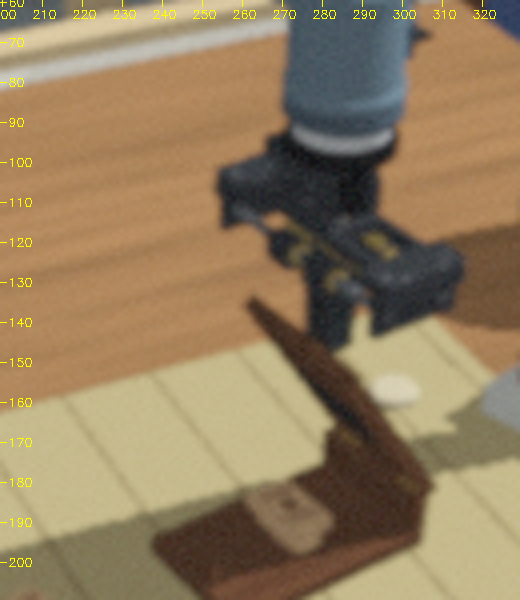

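Request:
{"fn": "carry_out", "kwargs": {
  "commands": [
    [0.0016, -0.01, -0.005, 0, 0, 0, 255],
    [0.0033, -0.02, -0.012, 0, 0, 0, 255],
    [0.0049, -0.0295, -0.019, 0, 0, 0, 255],
    [0.0063, -0.0385, -0.0275, 0, 0, 0, 255],
    [0.0077, -0.0465, -0.0365, 0, 0, 0, 255],
    [0.0088, -0.0535, -0.045, 0, 0, 0, 255],
    [0.0098, -0.059, -0.055, 0, 0, 0, 255],
    [0.0107, -0.065, -0.0655, 0, 0, 0, 255]
  ]
}}

```text
clock: 10.08
ee_pos: [0.5372, 0.1233, 0.1012]
ee_rot: [-0.0, 0.647, 0.762, -0.0]
ft_force: [-0.1, -0.2, -0.1]
grip_width: 0.0003
```

Request:
{"fn": "carry_out", "kwargs": {
  "commands": [
    [0.0007, -0.004, -0.011, 0, 0, 0, 255],
    [0.0013, -0.008, -0.022, 0, 0, 0, 255],
    [0.0016, -0.01, -0.03, 0, 0, 0, 255],
    [0.0018, -0.011, -0.036, 0, 0, 0, 255],
    [0.002, -0.012, -0.041, 0, 0, 0, 255],
    [0.002, -0.012, -0.043, 0, 0, 0, 255],
    [0.002, -0.012, -0.044, 0, 0, 0, 255],
    [0.002, -0.012, -0.045, 0, 0, 0, 255]
  ]
}}

```text
clock: 10.75
ee_pos: [0.5394, 0.1122, 0.0574]
ee_rot: [0.0, 0.647, 0.763, 0.0]
ft_force: [-0.7, 0.0, 1.8]
grip_width: 0.0003
```

```bash
python3 look.py d3 scene 210 90 120 130 4.5
```

```text
t 10.75 pos [0.5394 0.1122 0.0574] jaw deg 9.4 z [ 0.001  0.    -1.   ] F [-0.7  0.   1.8] w 0.0003
```

View pics/d3_scene.png

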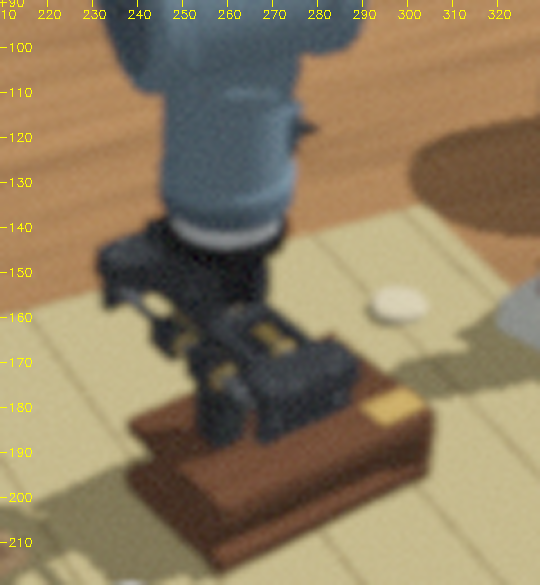

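Request:
{"fn": "carry_out", "kwargs": {
  "commands": [
    [0, 0, -0.001, 0, 0, 0, 255],
    [0, 0, -0.001, 0, 0, 0, 255],
    [0, 0, -0.002, 0, 0, 0, 255],
    [0, 0, -0.002, 0, 0, 0, 255],
    [0, 0, -0.002, 0, 0, 0, 255],
    [0, 0, -0.002, 0, 0, 0, 255],
    [0, 0, -0.002, 0, 0, 0, 255],
    [0, 0, -0.002, 0, 0, 0, 255]
  ]
}}

```text
clock: 11.47
ee_pos: [0.5395, 0.1122, 0.0573]
ee_rot: [0.0, 0.647, 0.763, 0.0]
ft_force: [-6.3, -1.0, 15.3]
grip_width: 0.0004
```

The lid is firmly shut: 15 N reaction with the outer face at 57.3 mm. Next I'll rise and move over the pin.

Request:
{"fn": "carry_out", "kwargs": {
  "commands": [
    [0, 0, 0.03, 0, 0, 0, 255],
    [0, 0, 0.07, 0, 0, 0, 255],
    [0, -0.02, 0.1, 0, 0, 0, 120],
    [-0.002, -0.06, 0.105, 0, 0, 0, 120],
    [-0.004, -0.1, 0.105, 0, 0, 0, 120],
    [-0.005, -0.14, 0.105, 0, 0, 0, 120],
    [-0.006, -0.18, 0.105, 0, 0, 0, 120],
    [-0.007, -0.22, 0.105, 0, 0, 0, 120]
  ]
}}

```text
clock: 12.13
ee_pos: [0.5321, -0.1097, 0.161]
ee_rot: [0.001, 0.647, 0.763, 0.0]
ft_force: [0.9, 0.3, -0.2]
grip_width: 0.0382
```

Request:
{"fn": "carry_out", "kwargs": {
  "commands": [
    [0, -0.04, 0, 0, 0, 0, 120],
    [-0.001, -0.08, 0, 0, 0, 0, 120],
    [-0.002, -0.12, 0, 0, 0, 0, 120],
    [-0.003, -0.16, 0, 0, 0, 0, 120],
    [-0.004, -0.195, 0, 0, 0, 0, 120],
    [-0.0045, -0.215, -0.02, 0, 0, 0, 120],
    [-0.0045, -0.215, -0.05, 0, 0, 0, 120],
    [-0.0045, -0.215, -0.05, 0, 0, 0, 120]
  ]
}}

```text
clock: 12.8
ee_pos: [0.5246, -0.3223, 0.1051]
ee_rot: [-0.004, 0.648, 0.762, 0.0]
ft_force: [-1.4, 2.4, -0.8]
grip_width: 0.0467
```

```bash
python3 look.py e1 scene 60 160 100 100 6 top 160 165 110 65 7
```

```text
t 12.8 pos [ 0.5246 -0.3223  0.1051] jaw deg 9.2 z [-0.006  0.005 -1.   ] F [-1.4  2.4 -0.8] w 0.0467
```

View pics/e1_scene.png

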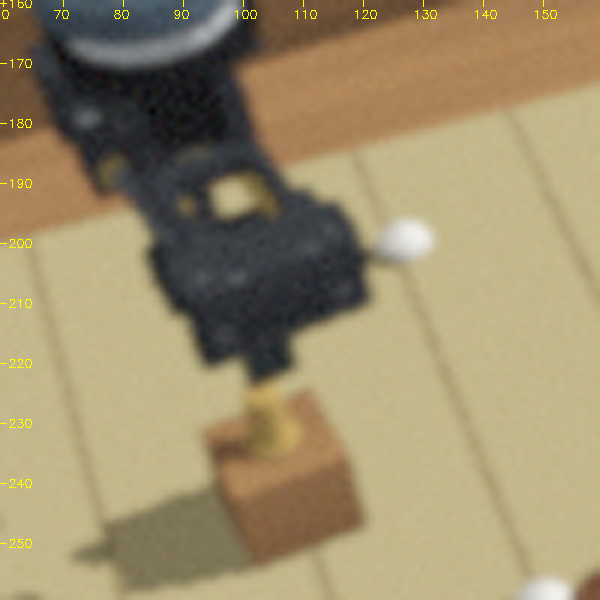

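View pics/e1_top.png

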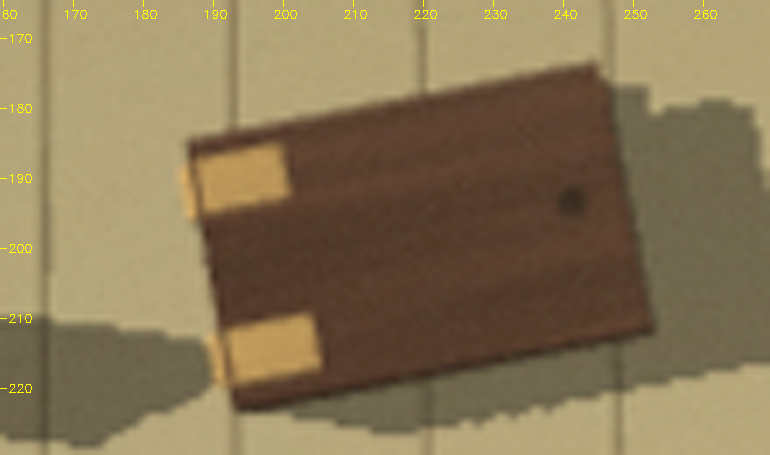

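```bash
python3 - <<'E' | tail -6
from fit import *
print("hole direct",atz("top",241.1,193.2,.057))
P=[.53467,.15774,.16354];print("hole fit",W(P,(0,-65,57)),proj("top",W(P,(0,-65,57))))
im=cams.snapshot("top")[185:202,233:250].astype(float).sum(2);bg=np.median(im);w=np.clip(bg-30-im,0,None)
yy,xx=np.mgrid[185:202,233:250];u,v=(w*xx).sum()/w.sum(),(w*yy).sum()/w.sum();print(u,v,atz("top",u,v,.057))
s=ctrl.sense();p=s['ee_pos'];print(p,"near finger inner/outer", proj("scene",p+.0233*np.array([.987,.163,0])).round(1),proj("scene",p+.0363*np.array([.987,.163,0])).round(1), "pin top exp",proj("scene",(.5278,-.3229,.075)),proj("top",(.5278,-.3229,.075)))
E
```

```text
knob top@.075 [ 0.52809927 -0.32269935  0.075     ]  collar@.047 [ 0.52782105 -0.32428794  0.047     ]
stand [ 0.52601212 -0.31585179  0.045     ] [np.float64(0.062451956519616804), np.float64(0.04693160131876004), np.float64(0.06130203489950516), np.float64(0.04580823134671256)]
hole direct [0.54662386 0.09640864 0.057     ]
hole fit [0.54525278 0.09360729 0.057     ] [242.10254993 193.65883192]
241.07114624505928 193.3320158102767 [0.54625055 0.09649807 0.057     ]
[ 0.52782337 -0.32241439  0.11087515] near finger inner/outer [104.4 219.4] [106.5 222.4] pin top exp [103.67308263 224.51280444] [391.97950464 195.60527874]
```

Request:
{"fn": "carry_out", "kwargs": {
  "commands": [
    [0, 0, -0.02, 0, 0, 0, 120],
    [0, 0, -0.04, 0, 0, 0, 120],
    [0, 0, -0.05, 0, 0, 0, 120],
    [0, 0, -0.057, 0, 0, 0, 120],
    [0, 0, -0.058, 0, 0, 0, 120],
    [0, 0, -0.058, 0, 0, 0, 120],
    [0, 0, -0.058, 0, 0, 0, 120],
    [0, 0, -0.058, 0, 0, 0, 120]
  ]
}}

```text
clock: 13.62
ee_pos: [0.5283, -0.3236, 0.0535]
ee_rot: [0.001, 0.647, 0.763, -0.0]
ft_force: [0.7, 0.2, -0.4]
grip_width: 0.0464
```

```bash
python3 look.py e2 scene 70 190 70 70 8
```

```text
t 13.62 pos [ 0.5283 -0.3236  0.0535] jaw deg 9.4 z [ 0.001 -0.001 -1.   ] F [ 0.7  0.2 -0.4] w 0.0464
```

View pics/e2_scene.png

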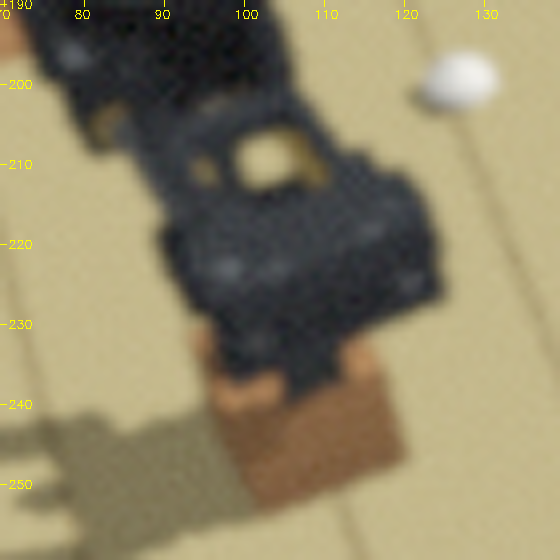

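The near finger hides the pin, but the heights and the free descent fit. Now I'll close.

Request:
{"fn": "carry_out", "kwargs": {
  "commands": [
    [0, 0, 0, 0, 0, 0, 180],
    [0, 0, 0, 0, 0, 0, 200],
    [0, 0, 0, 0, 0, 0, 230],
    [0, 0, 0, 0, 0, 0, 255],
    [0, 0, 0, 0, 0, 0, 255],
    [0, 0, 0, 0, 0, 0, 255],
    [0, 0, 0, 0, 0, 0, 255],
    [0, 0, 0, 0, 0, 0, 255]
  ]
}}

```text
clock: 14.33
ee_pos: [0.5276, -0.323, 0.0522]
ee_rot: [-0.0, 0.647, 0.763, -0.0]
ft_force: [-0.5, -0.1, 1.1]
grip_width: 0.015
```

Request:
{"fn": "carry_out", "kwargs": {
  "commands": [
    [0, 0, 0.01, 0, 0, 0, 255],
    [0, 0, 0.03, 0, 0, 0, 255],
    [0, 0, 0.05, 0, 0, 0, 255],
    [0, 0, 0.07, 0, 0, 0, 255],
    [0, 0, 0.09, 0, 0, 0, 255],
    [0, 0, 0.09, 0, 0, 0, 255],
    [0, 0, 0.09, 0, 0, 0, 255],
    [0, 0, 0.09, 0, 0, 0, 255]
  ]
}}

```text
clock: 15.0
ee_pos: [0.5272, -0.3226, 0.1413]
ee_rot: [-0.001, 0.647, 0.763, 0.0]
ft_force: [-1.1, 0.1, -1.5]
grip_width: 0.015
```

```bash
python3 look.py e3 scene 60 160 80 80 7.5 top 350 160 90 60 8
```

```text
t 15.0 pos [ 0.5272 -0.3226  0.1413] jaw deg 9.4 z [-0.001  0.001 -1.   ] F [-1.1  0.1 -1.5] w 0.015
```

View pics/e3_scene.png

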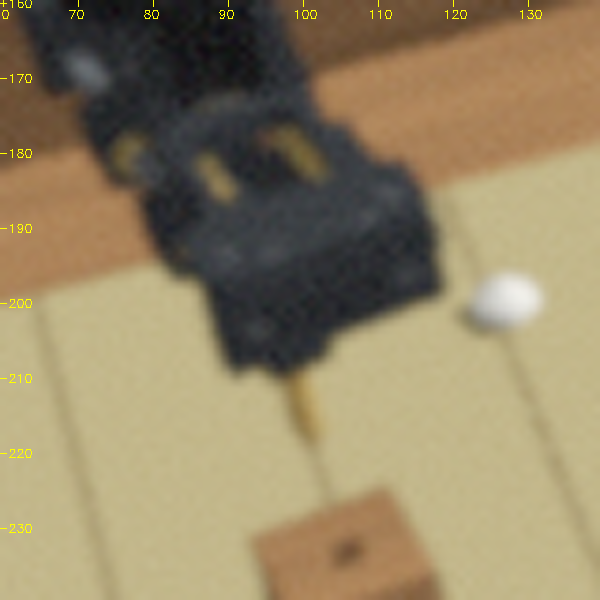

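View pics/e3_top.png

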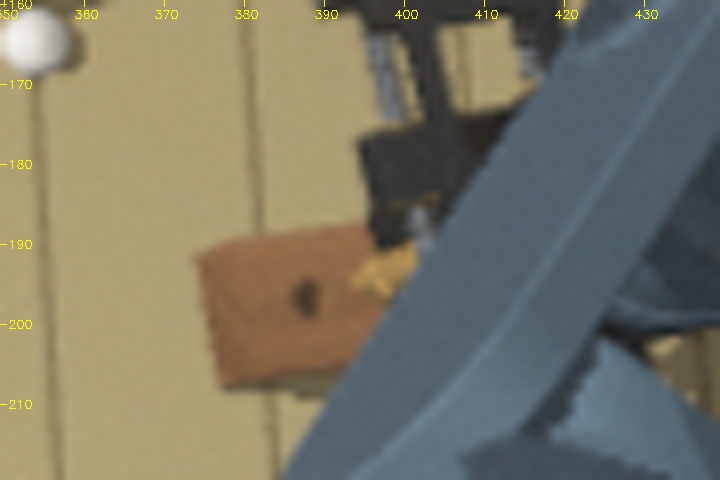

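```bash
python3 - <<'E' | tail -7
from fit import *
x,y=.5272,-.3226
print("tip pred",proj("scene",(x,y,.0965)),"shaft upper pred",proj("scene",(x,y,.128)))
for z in (.0965,):print("tip seen at z",atz("scene",100.8,218.0,z))
print("stand hole top",atz("top",387.9,196.6,.045),"scene",atz("scene",105.9,233,.045),"tri",tri((105.9,233),(387.9,196.6)))
print("lid hole top",atz("top",241.1,193.3,.057))
E
```

```text
knob tri (array([ 0.52772794, -0.32292862,  0.07662583]), np.float64(0.0015721064757354877)) z exp .075
knob top@.075 [ 0.52809927 -0.32269935  0.075     ]  collar@.047 [ 0.52782105 -0.32428794  0.047     ]
stand [ 0.52601212 -0.31585179  0.045     ] [np.float64(0.062451956519616804), np.float64(0.04693160131876004), np.float64(0.06130203489950516), np.float64(0.04580823134671256)]
tip pred [101.98973528 218.1466857 ] shaft upper pred [ 99.34175865 208.8078229 ]
tip seen at z [ 0.5253978  -0.32516724  0.0965    ]
stand hole top [ 0.52839481 -0.32157148  0.045     ] scene [ 0.52803433 -0.32333406  0.045     ] tri (array([ 0.52820535, -0.32254569,  0.04468848]), np.float64(0.0017172385566589705))
lid hole top [0.54633962 0.0964147  0.057     ]
```

Request:
{"fn": "carry_out", "kwargs": {
  "commands": [
    [0.002, 0.035, 0.02, 0, 0, 0, 255],
    [0.003, 0.07, 0.02, 0, 0, 0, 255],
    [0.005, 0.105, 0.02, 0, 0, 0, 255],
    [0.006, 0.14, 0.02, 0, 0, 0, 255],
    [0.008, 0.175, 0.02, 0, 0, 0, 255],
    [0.009, 0.21, 0.02, 0, 0, 0, 255],
    [0.01, 0.245, 0.02, 0, 0, 0, 255],
    [0.012, 0.28, 0.02, 0, 0, 0, 255]
  ]
}}

```text
clock: 15.77
ee_pos: [0.5385, -0.0412, 0.1608]
ee_rot: [-0.001, 0.647, 0.762, -0.0]
ft_force: [1.1, -0.7, -0.7]
grip_width: 0.015
```

Request:
{"fn": "carry_out", "kwargs": {
  "commands": [
    [0.002, 0.03, 0, 0, 0, 0, 255],
    [0.003, 0.06, 0, 0, 0, 0, 255],
    [0.004, 0.09, 0, 0, 0, 0, 255],
    [0.005, 0.115, 0, 0, 0, 0, 255],
    [0.006, 0.13, 0, 0, 0, 0, 255],
    [0.006, 0.138, -0.02, 0, 0, 0, 255],
    [0.006, 0.138, -0.04, 0, 0, 0, 255],
    [0.006, 0.138, -0.05, 0, 0, 0, 255]
  ]
}}

```text
clock: 16.43
ee_pos: [0.5434, 0.0958, 0.1088]
ee_rot: [-0.002, 0.646, 0.763, -0.002]
ft_force: [-0.8, 0.4, -1.5]
grip_width: 0.0153
```

Request:
{"fn": "carry_out", "kwargs": {
  "commands": [
    [0, 0, 0, 0, 0, 0, 255],
    [0, 0, 0, 0, 0, 0, 255],
    [0, 0, 0, 0, 0, 0, 255],
    [0, 0, 0, 0, 0, 0, 255],
    [0, 0, 0, 0, 0, 0, 255],
    [0, 0, 0, 0, 0, 0, 255],
    [0, 0, 0, 0, 0, 0, 255],
    [0, 0, 0, 0, 0, 0, 255]
  ]
}}

```text
clock: 17.1
ee_pos: [0.5458, 0.0949, 0.1126]
ee_rot: [0.0, 0.647, 0.763, 0.0]
ft_force: [0.6, 0.5, -1.8]
grip_width: 0.0149
```

```bash
python3 look.py f1 scene 205 140 80 80 7.5 top 200 150 90 75 8; python3 - <<'E'|tail -3
from fit import *
p=ctrl.sense()['ee_pos'];z=p[2]-.0452
print("tip z",z,"tip pred scene",proj("scene",(p[0],p[1],z)),"hole pred scene",proj("scene",(.5457,.095,.057)),"hole topframe",proj("scene",(.5463,.0964,.057)),"tip pred top",proj("top",(p[0],p[1],z)))
E
```

```text
t 17.1 pos [0.5458 0.0949 0.1126] jaw deg 9.4 z [ 0.001  0.    -1.   ] F [ 0.6  0.5 -1.8] w 0.0149
knob top@.075 [ 0.52809927 -0.32269935  0.075     ]  collar@.047 [ 0.52782105 -0.32428794  0.047     ]
stand [ 0.52601212 -0.31585179  0.045     ] [np.float64(0.062451956519616804), np.float64(0.04693160131876004), np.float64(0.06130203489950516), np.float64(0.04580823134671256)]
tip z 0.06717821005882482 tip pred scene [254.8109621 186.6243817] hole pred scene [254.78104986 189.39144828] hole topframe [255.31501541 189.37994451] tip pred top [241.56450885 193.09144954]
```

View pics/f1_scene.png

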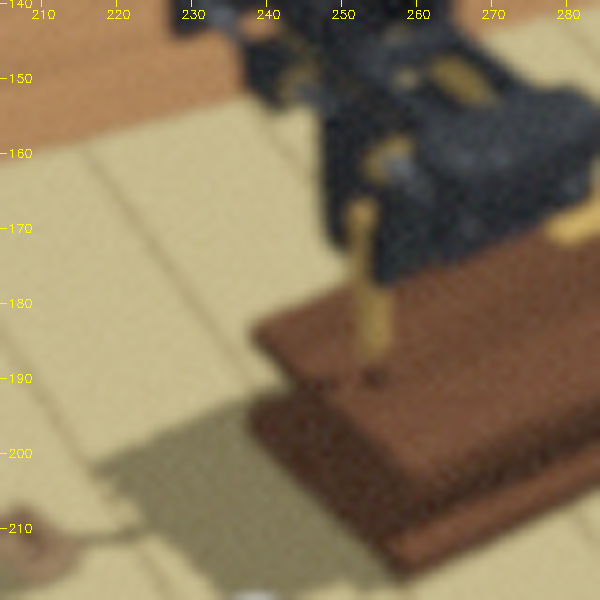

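View pics/f1_top.png

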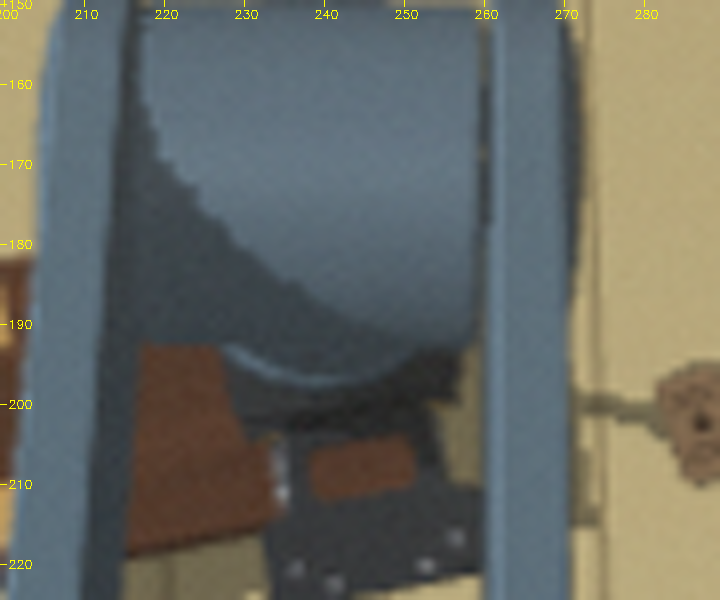

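The tip is at (254.4,187.2) and the hole at (254.2,189.9). The seen offset (-0.2, 2.7) matches the predicted (0, 2.8) for a 10 mm height difference, so they are aligned. Inserting now.

Request:
{"fn": "carry_out", "kwargs": {
  "commands": [
    [0, 0, -0.004, 0, 0, 0, 255],
    [0, 0, -0.008, 0, 0, 0, 255],
    [0, 0, -0.011, 0, 0, 0, 255],
    [0, 0, -0.014, 0, 0, 0, 255],
    [0, 0, -0.017, 0, 0, 0, 255],
    [0, 0, -0.019, 0, 0, 0, 255],
    [0, 0, -0.019, 0, 0, 0, 255],
    [0, 0, -0.019, 0, 0, 0, 255]
  ]
}}

```text
clock: 17.87
ee_pos: [0.5455, 0.095, 0.093]
ee_rot: [-0.0, 0.647, 0.763, -0.0]
ft_force: [0.6, -0.5, -1.4]
grip_width: 0.0155
```

Request:
{"fn": "carry_out", "kwargs": {
  "commands": [
    [0, 0, -0.003, 0, 0, 0, 255],
    [0, 0, -0.006, 0, 0, 0, 255],
    [0, 0, -0.009, 0, 0, 0, 255],
    [0, 0, -0.012, 0, 0, 0, 255],
    [0, 0, -0.015, 0, 0, 0, 255],
    [0, 0, -0.018, 0, 0, 0, 255],
    [0, 0, -0.018, 0, 0, 0, 255],
    [0, 0, -0.018, 0, 0, 0, 255]
  ]
}}

```text
clock: 18.53
ee_pos: [0.5454, 0.095, 0.0749]
ee_rot: [-0.0, 0.647, 0.763, -0.0]
ft_force: [-0.4, 0.2, -1.0]
grip_width: 0.0149
```

```bash
python3 look.py f2 scene 205 130 90 90 6.5
```

```text
t 18.53 pos [0.5454 0.095  0.0749] jaw deg 9.4 z [-0.001  0.    -1.   ] F [-0.4  0.2 -1. ] w 0.0149
```

View pics/f2_scene.png

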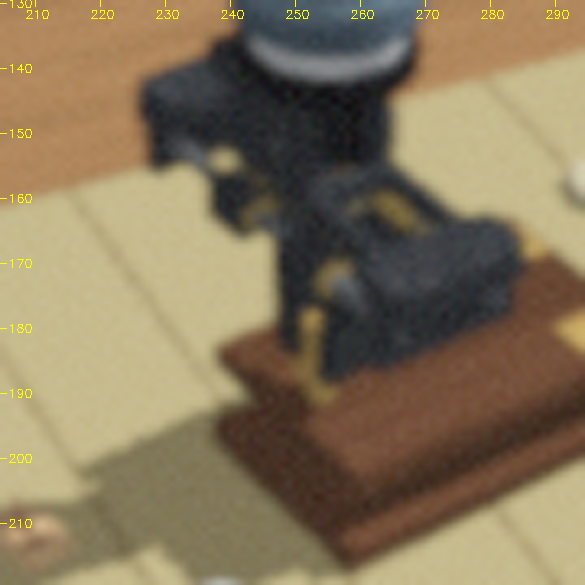

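Request:
{"fn": "carry_out", "kwargs": {
  "commands": [
    [0, 0, -0.003, 0, 0, 0, 255],
    [0, 0, -0.006, 0, 0, 0, 255],
    [0, 0, -0.008, 0, 0, 0, 255],
    [0, 0, -0.0095, 0, 0, 0, 255],
    [0, 0, -0.0105, 0, 0, 0, 255],
    [0, 0, -0.0105, 0, 0, 0, 255],
    [0, 0, -0.0105, 0, 0, 0, 255],
    [0, 0, -0.0105, 0, 0, 0, 255]
  ]
}}

```text
clock: 19.25
ee_pos: [0.5457, 0.095, 0.0648]
ee_rot: [0.0, 0.647, 0.763, 0.0]
ft_force: [-0.5, -0.3, -1.3]
grip_width: 0.0149
```

Request:
{"fn": "carry_out", "kwargs": {
  "commands": [
    [0, 0, -0.0005, 0, 0, 0, 255],
    [0, 0, -0.001, 0, 0, 0, 255],
    [0, 0, -0.001, 0, 0, 0, 255],
    [0, 0, -0.0015, 0, 0, 0, 255],
    [0, 0, -0.0015, 0, 0, 0, 255],
    [0, 0, -0.0015, 0, 0, 0, 255],
    [0, 0, -0.0015, 0, 0, 0, 255],
    [0, 0, -0.0015, 0, 0, 0, 255]
  ]
}}

```text
clock: 19.92
ee_pos: [0.5459, 0.095, 0.0641]
ee_rot: [0.0, 0.647, 0.763, 0.0]
ft_force: [-3.4, -0.1, 7.2]
grip_width: 0.0147
```

Request:
{"fn": "carry_out", "kwargs": {
  "commands": [
    [0, 0, -0.0003, 0, 0, 0, 255],
    [0, 0, -0.0006, 0, 0, 0, 255],
    [0, 0, -0.0006, 0, 0, 0, 255],
    [0, 0, -0.0006, 0, 0, 0, 255],
    [0, 0, -0.0006, 0, 0, 0, 255],
    [0, 0, -0.0006, 0, 0, 0, 255],
    [0, 0, -0.0006, 0, 0, 0, 255],
    [0, 0, -0.0006, 0, 0, 0, 255]
  ]
}}

```text
clock: 20.58
ee_pos: [0.5459, 0.095, 0.064]
ee_rot: [0.0, 0.647, 0.763, 0.0]
ft_force: [-4.4, -0.2, 11.6]
grip_width: 0.0144
```

```bash
python3 look.py g1 scene 205 130 90 90 6.5; python3 -c "
from h import *
print([ctrl.sense()['ft_force'].round(1).tolist() for i in range(1)])
cv2.imwrite('pics/g_top.png',cv2.resize(cams.snapshot('top'),(800,600)));cv2.imwrite('pics/g_sc.png',cv2.resize(cams.snapshot('scene'),(800,600)));print(ctrl.sense()['ft_force'].round(1),ctrl.sense()['moment'].round(2),ctrl.sense()['ee_pos'])"
```

```text
t 20.58 pos [0.5459 0.095  0.064 ] jaw deg 9.4 z [ 0.001 -0.    -1.   ] F [-4.4 -0.2 11.6] w 0.0144
[[-5.7, -1.5, 12.3]]
[-5.8  0.2 11.9] [-0.11  0.77 -0.01] [0.54588718 0.09493963 0.06400555]
```

View pics/g1_scene.png

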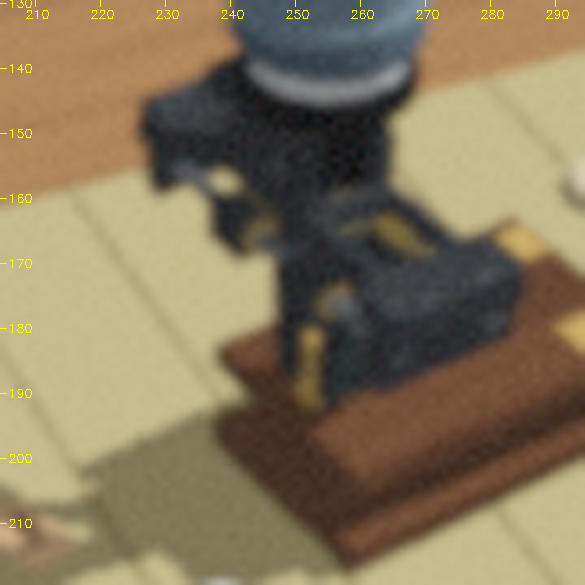

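View pics/g_top.png

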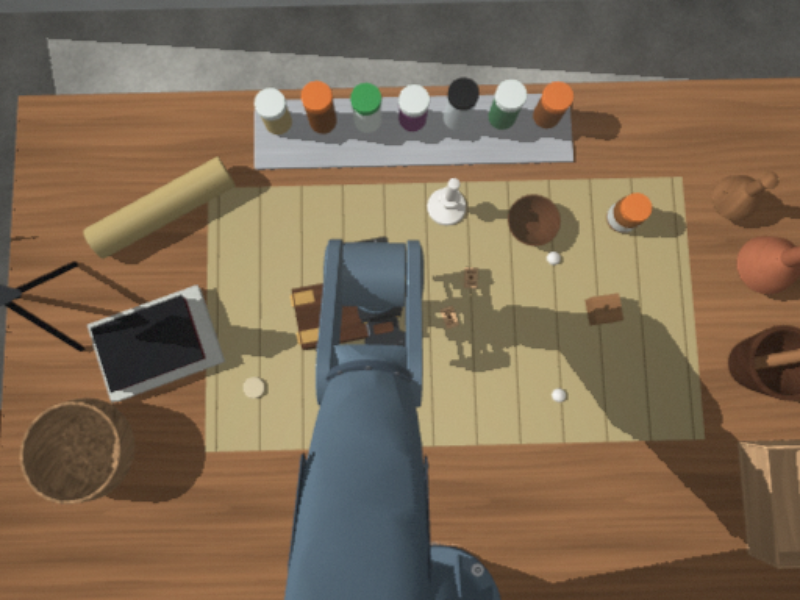

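View pics/g_sc.png

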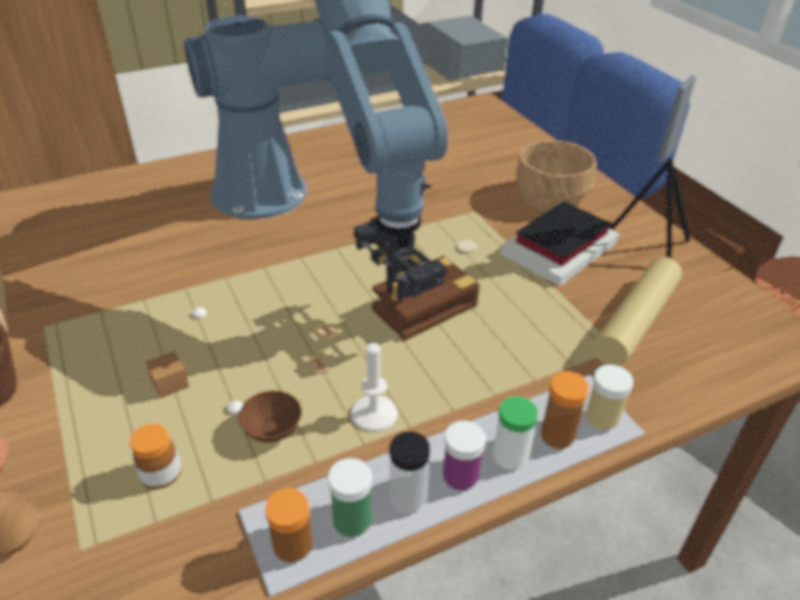

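Request:
{"fn": "carry_out", "kwargs": {
  "commands": [
    [0, 0, -0.0001, 0, 0, 0, 255],
    [0, 0, -0.0001, 0, 0, 0, 255],
    [0, 0, -0.0001, 0, 0, 0, 255],
    [0, 0, -0.0001, 0, 0, 0, 255],
    [0, 0, -0.0001, 0, 0, 0, 255],
    [0, 0, -0.0001, 0, 0, 0, 255],
    [0, 0, -0.0001, 0, 0, 0, 255],
    [0, 0, -0.0001, 0, 0, 0, 255]
  ]
}}

```text
clock: 21.4
ee_pos: [0.5459, 0.095, 0.064]
ee_rot: [0.0, 0.647, 0.763, 0.0]
ft_force: [-5.5, -0.1, 11.9]
grip_width: 0.0149
```

The force is steady at about 12 N with the pin seated, so I'm handing the job in.

```bash
python3 -c "
from station import ctrl
print(ctrl.close_job()); s=ctrl.sense(); print(s['clock'],s['ft_force'],s['ee_pos'])"
```

```text
the job is handed in; nothing more can be done
None
the job is handed in; nothing more can be done
```

The job is done and handed in at about 21 s of the 72 s allowed, with the gripper still holding the pin and pressing it down.

- **Tablet:** I chose the large tablet (about 58×37 mm in the image; the look-alikes are about 39×25 mm). I laid it on the rest and let go. In the top view it sat within about 1 mm of the rest's centre and about 0.5° of its axis.
- **Lid:** I swung it shut and pressed it until it pushed back with 15 N, with its outer face at 57.3 mm (57 expected).
- **Pin:** It went through the lid into the base hole with no sideways force. It stopped with the gripper tip at 64.0 mm, against 64.2 mm expected for the collar on the lid. The near finger hid the collar itself, so this rests on height and force.
- **Last checks:** The downward push was steady at 11.9 N, with about 5.5 N of sideways force remaining. In the last pictures the other things on the table were where they started.
- **Disagreements:** The two cameras and the robot's own position differed by 1–3 mm. The tablet's dot, seen in the scene camera, came out about 2.4 mm off. For the hole I went mainly by the top view and confirmed the pin's alignment in the scene view before inserting it. The knob's grip width read 15 mm instead of 16 mm.

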